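# Square two cartons into the corner of a squaring board

## Task

Pack the two cartons tightly into the corner of the wooden board, where its two fences meet. First push the larger, flat carton fully home into the corner, its long side flush against the long fence and its end flush against the short fence; only then bring the small carton onto the board, lay it beside the flat one along the long fence and push it up flush against both the long fence and the flat carton. Leave both cartons the same way up as they are now, flat on the board, let go, and do not disturb the other things on the bench.

Things in the scene. Friction and masses are not known exactly. Their poses are not given: they have to be found in the camera images.
- squaring_board: Fixed wooden board with two fences. Origin: inside corner of the fences, on the board's upper face, 18 mm above the bench; z up. Long fence: at x = 0, along y from 0 to 190 mm (far side). Short fence: at y = 0, along x from 0 to -150 mm (right side). Fences 25 mm above the board, 14 mm thick. Packing area: -x (back towards the robot) and +y (left); those two edges are open.
- wide_carton_mid (a point): Centre of the larger, flatter carton (white): 60 mm along this point's x, 85 mm along its y, 35 mm high, 0.2 kg, closed and firm, slides easily when pushed low. It starts on the board, clear of both fences, askew by up to 0.3 rad, its long side nearest the direction of the long fence.
- small_carton_mid (a point): Centre of the smaller, taller carton (brown): 55 mm along this point's x, 70 mm along its y, 45 mm high, 0.15 kg, closed and firm; can be grasped across its 55 mm. It starts upright on the bench top (z = 0) between robot and board; its x lies within 0.8 rad of the board's y.
- parts_box: Bystander: open card box of brass fittings, 110x120x97 mm, on the bench to the right beyond the console; origin at the centre of its underside.
- tape_roll: Bystander: grey roll of tape lying flat, 103 mm across, 48 mm high, beyond the board; origin at the centre of its underside.

How it is judged (in metres and radians):
On the way:
1. the flat carton is home in the corner, flush with both fences, while the small carton is still off the board (x of wide_carton_mid in the frame of squaring_board above -0.034 m and y of wide_carton_mid in the frame of squaring_board below 0.0465 m and z of wide_carton_mid in the frame of squaring_board below 0.0225 m and angle between the x axis of wide_carton_mid and the x axis of squaring_board, either way round below 0.06 rad and angle between wide_carton_mid's own z axis and vertical below 0.08 rad and (x of small_carton_mid in the frame of squaring_board below -0.17 m or y of small_carton_mid in the frame of squaring_board above 0.23 m)), for 0.2 s.
At the end, for the whole second after the job is handed in: Flat carton on the board within 4 mm of both fences, long side along the long fence; small carton upright beside it, within 4 mm of the long fence, gaps along that fence at most 7 mm in all, either side to the fence; both square within 0.06 rad, flat on the board and at rest (x of wide_carton_mid in the frame of squaring_board above -0.034 m and y of wide_carton_mid in the frame of squaring_board below 0.0465 m and z of wide_carton_mid in the frame of squaring_board below 0.0225 m and angle between the x axis of wide_carton_mid and the x axis of squaring_board, either way round below 0.06 rad and angle between each of wide_carton_mid, small_carton_mid's own z axis and vertical below 0.08 rad and ((x of small_carton_mid in the frame of squaring_board above -0.039 m and y of small_carton_mid in the frame of squaring_board below 0.1195 m and angle between the x axis of small_carton_mid and the y axis of squaring_board, either way round below 0.06 rad) or (x of small_carton_mid in the frame of squaring_board above -0.0315 m and y of small_carton_mid in the frame of squaring_board below 0.127 m and angle between the x axis of small_carton_mid and the x axis of squaring_board, either way round below 0.06 rad)) and z of small_carton_mid in the frame of squaring_board below 0.0275 m and y of small_carton_mid in the frame of squaring_board above 0.105 m and x of small_carton_mid in the frame of squaring_board below -0.02 m and linear speed of each of wide_carton, small_carton below 0.01 m/s); the robot touches nothing.
It fails at once if a bystander is shifted by more than 30 mm (distance of any of parts_box, tape_roll from where it was at the start of the episode above 0.03 m).
It fails at once if a carton is tipped over (angle between any of wide_carton_mid, small_carton_mid's own z axis and vertical above 0.6 rad).
It also fails if it takes over 64 s, if anything falls off the work surface, if the arm or the gripper's body presses on something with over 40 N, if the wrist force passes 120 N, or if a joint passes its speed limit or range.

## Robot

A 7-joint arm with a two-finger parallel gripper is mounted at the origin on the work surface; the furniture and walls round the work are solid. World frame = base frame: x ahead of the robot, y to its left, z up, the work surface at z = 0. Lengths are in m, angles in degrees, forces in N, time in s.
With the tool pointing down it reaches from about 0.425 to 0.925 m from the base axis. Payload 6.8 kg.
Tool frame: the origin (TCP) lies at the very end of the fingers, on their centre line; the grasp point (between the pads) lies 19 mm behind it; z points along the fingers, y is the line along which they close (so a half turn about z gives the same grasp; the last joint's range is limited). The gripper opens to 85 mm and grips with 20 to 120 N. Pads are 22 mm wide; open, the fingers measure 114 mm over their backs; the gripper's body (76 mm by 85 mm) begins 54 mm behind the grasp point. The pads swing forward as they close: fully open they stand 13 mm farther back than shut.
Start: joints at [60.098, 27.33, 1.283, 89.118, -0.659, 63.558, -4.761], TCP at [0.271, -0.618, 0.208] pointing down, gripper open.
Joint ranges: [-169.35, 169.35], [-19.33, 120.38], [-80.79, 83.38], [13.8, 139.57], [-78.32, 258.32], [9.67, 109.79], [-169.56, 169.56]. Speed limits (degrees/s): [136.94, 136.94, 180, 180, 180, 180, 180].

## Interface

Orientations are given as a 3x3 rotation matrix whose columns are the frame's x, y, z axes.
In Python, from cell import manip gives the robot as it stands. The module is installed in compiled form; this text tells all that it offers.
- The arm moves only by the tool carry_out, never from a script. Its argument "steps" is a list of rows, each a list of 3 entries, a list of its own where there are three numbers: the shift along the tool's x, y, z each as a share of 250 mm, from -1 to 1, then the turn, a rotation vector about the tool's x, y, z each as a share of pi/2 rad, from -1 to 1, then the finger opening in mm, from 0 to 85.4. In form: [[[tx, ty, tz], [rx, ry, rz], gripper], ...]. A call has exactly 10 rows; each row is the pose to reach, as a shift and turn from the pose commanded when the call began, along the tool's axes at that moment; what a row does not reach only later rows make up. A row lasts 1/12 s, in which the tool goes at most 41.7 mm and 7.16 degrees, less where a joint would pass 70% of its speed; a pose out of reach is approached as far as the arm can. A call with a number of a shift or a turn outside -1 to 1 is refused whole. A call with a gripper value outside its range is refused whole. The fingers move at their own pace and stop on an object; "grip_force" is the grip in N (left out, the last holds). Time passes only in rows, so rows that repeat a pose let the fingers close, or fill a call up. It gives the time, the measured TCP pose, the force, the opening and the grip force at its end, in the units of the state.
- manip.get_obs(): the state, without advancing time (a new reading comes with each control period).
- manip.camera(name): name is "scene" or "side" or "wrist"; returns a dict with "frame" (384x512x3 uint8, red, green, blue), "camera_matrix" (3x3 intrinsics, pixels), "extrinsics" (4x4, takes a point from camera to world coordinates). Camera axes: x right, y up, looking along -z (the intrinsics and any distortion apply to the point x, -y, -z); pixel columns grow to the right and rows downward; lengths in m; the calibration is good to about 2 mm. A picture is of the moment at which its call begins. There is no depth.
- manip.close_job(): hands the job in; it is judged then, once.
Trained networks look in the newest picture that a camera, given by its name, has taken for a name from the list of things; names that differ only in an ending like _2 or _b are one class to them, and where a whole thing is asked for, a point or a joint stands for the part that bears it (a point fixed in the world has none). Each returns a list of dicts, best first, with "conf" (0 to 1); they miss things now and then, are a little off and sometimes report something else, mostly with a low value. They report only what shows in the picture. A call takes as long as a camera call.
- manip.regions_of(camera, name): "pixels" (384x512 bool, what is visible of it) and "location" ([column, row] in pixels, amid what is visible of it).
- manip.landmark_of(camera, name): "location" ([column, row] in pixels: a listed point, or the origin of a listed thing).
The state is a dict: "t": time; "joints": joint angles; "qd": joint speeds; "joint_torque": joint torques, N m; "tool_pos": TCP position; "ee_rot": TCP orientation; "ft_force": force on the tool from outside, world axes, zero at the start; "ft_torque": the same for the moment, N m; "grip_width": finger opening in m; "grasp_force": force on a finger pad.
Only numpy, scipy, OpenCV 4.12 (cv2) and the standard library are available. Lean on these libraries where they do the work, as an engineer would, in place of code of your own. Each camera call takes 0.05 s, during which the arm holds its last target. There are 200 camera calls.

## Working session

There is one attempt and no reset: what is moved stays moved. The work goes in short steps, Python scripts to look and compute and a tool call to move; the robot and the scene stay as the last step left them, time stands still between calls to the robot, and variables do not carry over. Pictures are saved under pics/ and viewed, at most 10 in all, crops included, and the job is handed in when it is done.

Besides the shell and the picture viewer there is one more tool, called as a command line: name --argument value ..., lists and objects as JSON in quotes. carry_out: Moves the arm, as the interface text tells. Shift numbers are shares of 250 mm and turn numbers shares of pi/2 rad, none past 1 either way. Its arguments: {"type":"object","properties":{"steps":{"type":"array"},"grip_force":{"type":"number"}},"required":["steps"]}

```bash
mkdir -p pics; cat > h.py <<'E'
import numpy as np, cv2
from cell import manip
def ray(c,px):
    K=np.array(c["camera_matrix"]);E=np.array(c["extrinsics"])
    d=np.linalg.inv(K)@np.array([px[0],px[1],1.]); d=E[:3,:3]@np.array([d[0],-d[1],-d[2]])
    return E[:3,3],d
def at(c,px,z):
    o,d=ray(c,px); return o+d*(z-o[2])/d[2]
def proj(c,P):
    K=np.array(c["camera_matrix"]);E=np.array(c["extrinsics"])
    p=E[:3,:3].T@(np.array(P)-E[:3,3]); p=K@np.array([p[0],-p[1],-p[2]]); return p[:2]/p[2]
def tri(c1,p1,c2,p2):
    A=np.zeros((3,3));b=np.zeros(3)
    for c,p in((c1,p1),(c2,p2)):
        o,d=ray(c,p);d=d/np.linalg.norm(d);M=np.eye(3)-np.outer(d,d);A+=M;b+=M@o
    return np.linalg.solve(A,b)
E
cat > a.py <<'E'
from h import *
np.set_printoptions(precision=4,suppress=True)
o=manip.get_obs();print(o["t"],o["tool_pos"],o["ee_rot"],o["grip_width"])
C={n:manip.camera(n) for n in("scene","side")}
for n,c in C.items():
    cv2.imwrite(f"pics/{n}0.png",c["frame"][:,:,::-1])
    print(n,np.array(c["extrinsics"])[:3,3])
for t in("squaring_board","wide_carton_mid","small_carton_mid","parts_box","tape_roll"):
    L={}
    for n in C:
        l=manip.landmark_of(n,t); 
        if l: L[n]=l[0]["location"];print(t,n,l[0]["conf"],np.array(L[n]))
    if len(L)==2: print("  tri",tri(C["scene"],L["scene"],C["side"],L["side"]))
E
python3 a.py
```

```text
0.0 [ 0.2712 -0.6174  0.2068] [[ 0.9156  0.4021 -0.0009]
 [ 0.4021 -0.9156  0.0016]
 [-0.0001 -0.0018 -1.    ]] 0.08521259227358392
scene [0.2345 0.745  0.494 ]
side [ 0.1228 -0.2902  0.7237]
squaring_board scene 0.64 [246.2 207.3]
squaring_board side 0.63 [258.3 194. ]
  tri [0.6191 0.0112 0.0143]
wide_carton_mid scene 0.79 [230.  222.2]
wide_carton_mid side 0.64 [215.  173.5]
  tri [0.6046 0.1182 0.0357]
small_carton_mid scene 0.67 [278.3 266.8]
small_carton_mid side 0.63 [145.8 208.3]
  tri [0.4542 0.1984 0.0186]
parts_box scene 0.84 [280.8 182.7]
parts_box side 0.85 [335.6 247.1]
  tri [ 0.604  -0.1919 -0.0103]
tape_roll scene 0.7 [226.2 195.1]
tape_roll side 0.84 [306.9 182.7]
  tri [ 0.7202 -0.0609 -0.0065]
```

View pics/scene0.png

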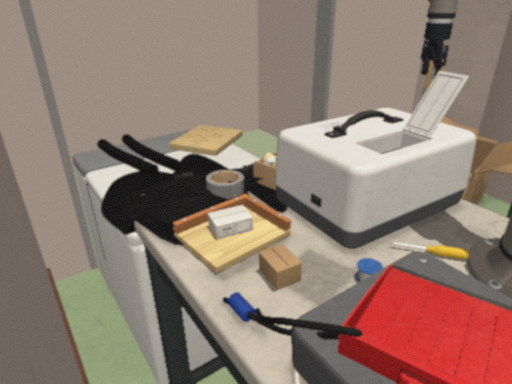

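View pics/side0.png

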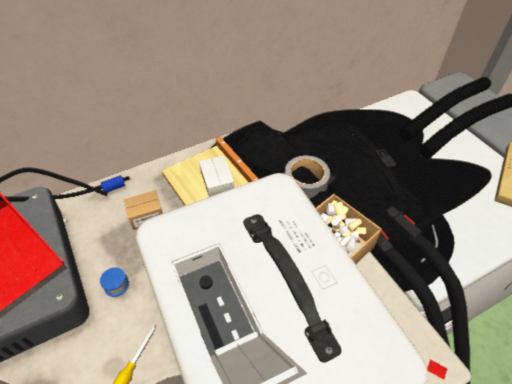

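The scene view shows the board with the white carton (230,222), the brown carton (280,266), the console on its right and the tape behind (225,182). The side view agrees, with the console partly hiding the board. Next I'll measure the console's height and the board's outline.

```bash
cat > b.py <<'E'
from h import *
np.set_printoptions(precision=4,suppress=True)
C={n:manip.camera(n) for n in("scene","side")}
for a,b in(((335,130),(253,222)),((400,118),(320,345)),((371,105),(285,280))): print(tri(C["scene"],a,C["side"],b))
c=C["scene"]
for p in((176,233),(217,267),(290,235),(258,199)): print(p,at(c,p,.018),at(c,p,.043))
print(at(c,(467,78),.3),at(c,(467,78),.25))
w=manip.regions_of("scene","squaring_board");print(w[0]["conf"] if w else 0)
im=cv2.resize(c["frame"][180:300,160:320,::-1],None,fx=5,fy=5,interpolation=cv2.INTER_CUBIC);cv2.imwrite("pics/z0.png",im)
E
python3 b.py
```

```text
[ 0.4348 -0.0923  0.2064]
[ 0.3152 -0.2647  0.2026]
[ 0.3674 -0.1896  0.2422]
(176, 233) [0.7022 0.1845 0.018 ] [0.6777 0.2139 0.043 ]
(217, 267) [0.5598 0.2484 0.018 ] [0.5427 0.2745 0.043 ]
(290, 235) [0.47   0.0882 0.018 ] [0.4576 0.1227 0.043 ]
(258, 199) [ 0.6026 -0.03    0.018 ] [0.5833 0.0107 0.043 ]
[ 0.1788 -0.3256  0.3   ] [ 0.1644 -0.6015  0.25  ]
0.8
```

View pics/z0.png

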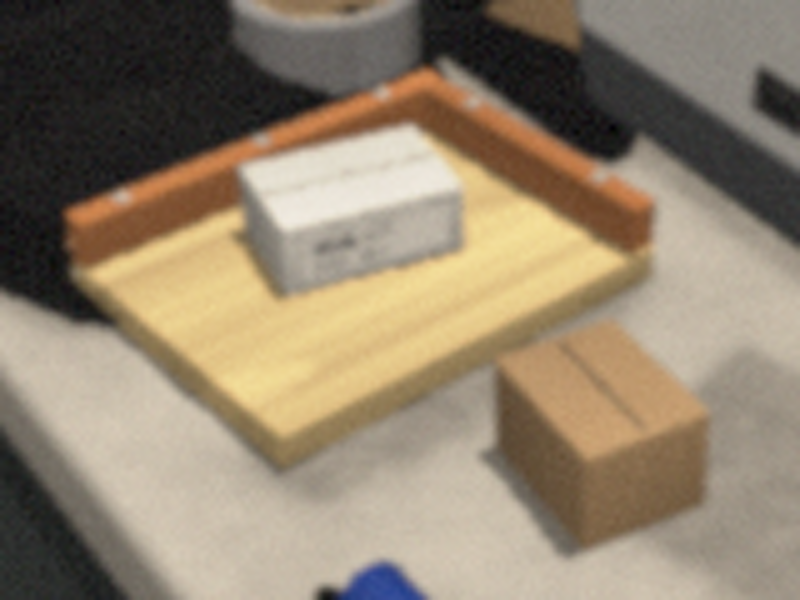

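The crop shows the board's inner corner at about (246,207) and the long-fence foot end at about (177,234). The white carton is askew but clear of both fences. The console is about 0.24 m high, so I'll lift and swing over it at height.

carry_out --steps '[[[0, 0, -0.16], [0, 0, 0], 60], [[0, 0, -0.32], [0, 0, 0], 60], [[0, 0, -0.48], [0, 0, 0], 60], [[0.05, -0.06, -0.64], [0, 0, 0], 60], [[0.14, -0.16, -0.72], [0, 0, 0], 60], [[0.25, -0.28, -0.76], [0, 0, 0], 60], [[0.36, -0.4, -0.8], [0, 0, 0], 60], [[0.47, -0.52, -0.8], [0, 0, 0], 60], [[0.58, -0.64, -0.8], [0, 0, 0], 60], [[0.68, -0.75, -0.8], [0, 0, 0], 60]]'

```text
t: 1.58
tool_pos: [0.3523, -0.3755, 0.4084]
ee_rot: [[0.915, 0.403, 0.001], [0.403, -0.915, -0.001], [0.001, 0.001, -1.0]]
ft_force: [0.7, 0.0, 0.1]
grip_width: 0.06
grasp_force: 0.0
```

carry_out --steps '[[[0.11, -0.12, 0], [0, 0, 0], 40], [[0.22, -0.24, 0], [0, 0, 0], 40], [[0.33, -0.36, 0], [0, 0, 0.05], 40], [[0.44, -0.48, 0], [0, 0, 0.12], 40], [[0.55, -0.6, 0], [0, 0, 0.2], 40], [[0.66, -0.72, 0], [0, 0, 0.28], 40], [[0.77, -0.84, 0], [0, 0, 0.36], 40], [[0.88, -0.95, 0], [0, 0, 0.43], 40], [[0.98, -1, 0], [0, 0, 0.5], 40], [[1, -1, 0], [0, 0, 0.538], 40]]'

```text
t: 2.42
tool_pos: [0.4809, -0.0438, 0.4084]
ee_rot: [[0.911, -0.411, 0.002], [-0.411, -0.911, 0.001], [0.001, -0.002, -1.0]]
ft_force: [0.1, -0.8, -0.6]
grip_width: 0.04
grasp_force: 0.0
```

```bash
cat > c.py <<'E'
from h import *
import sys
np.set_printoptions(precision=4,suppress=True)
o=manip.get_obs();print(o["t"],o["tool_pos"],o["ee_rot"],o["grip_width"])
C={n:manip.camera(n) for n in("scene","wrist")}
c=C["wrist"];print(np.array(c["extrinsics"])[:3,3])
cv2.imwrite(f"pics/w{sys.argv[1]}.png",c["frame"][:,:,::-1])
for t,z in(("squaring_board",.018),("wide_carton_mid",.0355),("small_carton_mid",.0225)):
    for n in C:
        l=manip.landmark_of(n,t)
        if l: p=l[0]["location"];print(t,n,l[0]["conf"],np.array(p),at(C[n],p,z))
c=C["scene"]
for p in((246,207.3),(177,233.6),(285.6,230)): print(at(c,p,.018))
for p in((356,250),(285,208)): print("console",at(c,p,0))
E
python3 c.py 1
```

```text
2.4167 [ 0.4809 -0.0438  0.4084] [[ 0.9115 -0.4114  0.0016]
 [-0.4114 -0.9115  0.0011]
 [ 0.001  -0.0016 -1.    ]] 0.040019794016557364
[ 0.5489 -0.0741  0.5751]
squaring_board scene 0.74 [245.3 209.5] [0.6085 0.0306 0.018 ]
squaring_board wrist 0.61 [180.8  65.5] [0.6211 0.0177 0.018 ]
wide_carton_mid scene 0.68 [230.9 217.7] [0.608  0.1028 0.0355]
wide_carton_mid wrist 0.95 [132.7 105.5] [0.599  0.1091 0.0355]
small_carton_mid scene 0.66 [278.9 268.5] [0.4469 0.2082 0.0225]
small_carton_mid wrist 0.84 [136.2 209.4] [0.4479 0.1971 0.0225]
[0.6117 0.0203 0.018 ]
[0.6988 0.1855 0.018 ]
[0.4859 0.0739 0.018 ]
console [0.3305 0.0581 0.    ]
console [ 0.5337 -0.0446  0.    ]
```

View pics/w1.png

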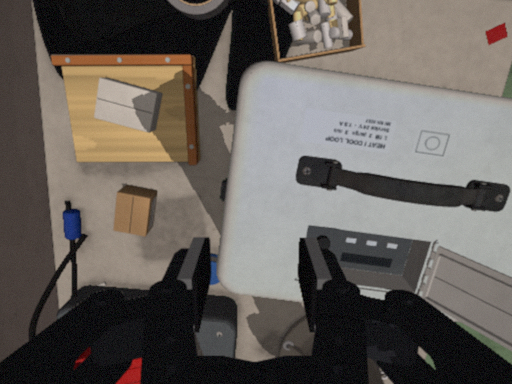

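The wrist view looks straight down. The board is square to the tool within about 1°, with its corner near (184,66), the white carton at (128,104) and the brown one at (135,210). I'll move over the board and lower for a finer look.

carry_out --steps '[[[-0.03, -0.15, 0], [0, 0, 0], 40], [[-0.06, -0.3, 0], [0, 0, 0], 40], [[-0.1, -0.44, 0.07], [0, 0, 0], 40], [[-0.13, -0.55, 0.17], [0, 0, 0], 40], [[-0.16, -0.65, 0.29], [0, 0, 0], 40], [[-0.2, -0.74, 0.41], [0, 0, 0], 40], [[-0.2, -0.8, 0.55], [0, 0, 0], 40], [[-0.2, -0.8, 0.7], [0, 0, 0], 40], [[-0.2, -0.8, 0.8], [0, 0, 0], 40], [[-0.2, -0.8, 0.8], [0, 0, 0], 40]]'

```text
t: 3.65
tool_pos: [0.5135, 0.1518, 0.2025]
ee_rot: [[0.911, -0.412, -0.009], [-0.412, -0.911, -0.003], [-0.007, 0.007, -1.0]]
ft_force: [-0.9, -1.2, -0.9]
grip_width: 0.0399
grasp_force: 0.0
```

```bash
python3 c.py 2 | head -9
```

```text
3.65 [0.5135 0.1518 0.2025] [[ 0.9114 -0.4115 -0.0092]
 [-0.4116 -0.9114 -0.0032]
 [-0.0071  0.0067 -1.    ]] 0.0399072604644955
[0.5832 0.122  0.3724]
squaring_board scene 0.61 [248.2 207.4] [0.6065 0.0186 0.018 ]
squaring_board wrist 0.42 [254.7  60.5] [0.6008 0.112  0.018 ]
wide_carton_mid scene 0.8 [229.9 219.7] [0.606  0.1112 0.0355]
wide_carton_mid wrist 0.88 [255.3  59.3] [0.6006 0.1116 0.0355]
small_carton_mid scene 0.76 [280.3 266.6] [0.4466 0.2018 0.0225]
```

View pics/w2.png

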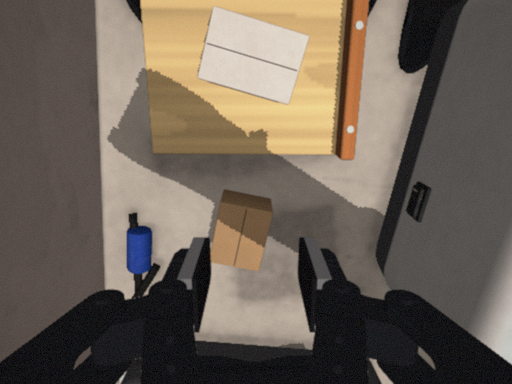

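This view shows the white carton's top corners at (214,7), (309,38), (290,104) and (198,78). The short-fence foot is near column 336, the board's near edge at row 154, and the brown carton's top spans about (219,206) to (259,270).

```bash
cat > d.py <<'E'
from h import *
np.set_printoptions(precision=4,suppress=True)
c=manip.camera("wrist")
W=[at(c,p,.053)[:2] for p in((214,7),(309,38),(290,104),(198,78))]
S=[at(c,p,.045)[:2] for p in((219,206),(270,212),(259,270),(211,262))]
for Q in(W,S):
    print("ctr",np.mean(Q,0),"sides",[np.linalg.norm(Q[i]-Q[(i+1)%4]) for i in range(4)], "ang",[np.degrees(np.arctan2(*(Q[j]-Q[i])[::-1])) for i,j in((1,0),(2,3),(2,1),(3,0))])
for p in((335,150),(341,20),(338,154),(153,154),(143,0)): print(p,at(c,p,.018))
for p in((342,158),(346,20)): print(p,at(c,p,.043))
E
python3 d.py
```

```text
ctr [0.6057 0.1155] sides [np.float64(0.08517930571353306), np.float64(0.057615058334459394), np.float64(0.08617146338898232), np.float64(0.059563731093486595)] ang [np.float64(49.09664065348958), np.float64(50.40587345925596), np.float64(-39.23547450101448), np.float64(-40.22299337746664)]
ctr [0.4498 0.2017] sides [np.float64(0.052705561064950994), np.float64(0.06809371144265952), np.float64(0.05267807515078221), np.float64(0.06491953557826546)] ang [np.float64(58.54674139957498), np.float64(55.09482828731914), np.float64(-33.68440649895719), np.float64(-33.68485989292909)]
(335, 150) [0.4895 0.0735 0.018 ]
(341, 20) [0.6041 0.0248 0.018 ]
(338, 154) [0.4842 0.0721 0.018 ]
(153, 154) [0.5648 0.2505 0.018 ]
(143, 0) [0.6965 0.1874 0.018 ]
(342, 158) [0.4858 0.0735 0.043 ]
(346, 20) [0.6009 0.0276 0.043 ]
```

```bash
cat > g.py <<'E'
from h import *
import sys
np.set_printoptions(precision=4,suppress=True)
O=np.array([.620,.013]);a=np.radians(-24.0);B=np.array([[np.cos(a),-np.sin(a)],[np.sin(a),np.cos(a)]])
o=manip.get_obs();p=np.array(o["tool_pos"]);R=np.array(o["ee_rot"])
print(o["t"],"board xy",B.T@(p[:2]-O),"z",p[2],"yaw rel",np.degrees(np.arctan2(R[1,0],R[0,0])-a),"F",np.array(o["ft_force"]))
T=np.array([float(v) for v in sys.argv[1:]]).reshape(-1,3)
for t in T:
    w=np.r_[O+B@t[:2],t[2]]; print(t,"shares",R.T@(w-p)/.25)
E
python3 g.py -.13 .088 .10 -.13 .088 .025 -.067 .088 .025
```

```text
4.1 board xy [-0.1511  0.0874] z 0.20909434485526246 yaw rel -0.32480949567365947 F [-0.0213  1.5086  0.5428]
[-0.13   0.088  0.1  ] shares [ 0.0836 -0.0022  0.4365]
[-0.13   0.088  0.025] shares [ 0.083  -0.0019  0.7365]
[-0.067  0.088  0.025] shares [ 0.335  -0.0033  0.737 ]
```

carry_out --steps '[[[0.04, 0, 0.15], [0, 0, 0], 40], [[0.08, 0, 0.3], [0, 0, 0], 40], [[0.08, 0, 0.45], [0, 0, 0], 40], [[0.08, 0, 0.58], [0, 0, 0], 40], [[0.08, 0, 0.66], [0, 0, 0], 40], [[0.08, 0, 0.71], [0, 0, 0], 40], [[0.08, 0, 0.735], [0, 0, 0], 40], [[0.08, 0, 0.735], [0, 0, 0], 40], [[0.1, 0, 0.735], [0, 0, 0], 40], [[0.13, 0, 0.735], [0, 0, 0], 40]]'

```text
t: 4.93
tool_pos: [0.5476, 0.1416, 0.0257]
ee_rot: [[0.912, -0.411, 0.002], [-0.411, -0.912, 0.001], [0.002, -0.002, -1.0]]
ft_force: [0.5, 0.1, -0.3]
grip_width: 0.0404
grasp_force: 0.0
```

carry_out --steps '[[[0.025, 0, 0], [0, 0, 0], 40], [[0.05, 0, 0], [0, 0, 0], 40], [[0.075, 0, 0], [0, 0, 0], 40], [[0.1, 0, 0], [0, 0, 0], 40], [[0.12, 0, 0], [0, 0, 0], 40], [[0.14, 0, 0], [0, 0, 0], 40], [[0.155, 0, 0], [0, 0, 0], 40], [[0.17, 0, 0], [0, 0, 0], 40], [[0.18, 0, 0], [0, 0, 0], 40], [[0.18, 0, 0], [0, 0, 0], 40]]'

```text
t: 5.77
tool_pos: [0.588, 0.1222, 0.024]
ee_rot: [[0.911, -0.412, 0.0], [-0.412, -0.911, 0.0], [0.0, -0.0, -1.0]]
ft_force: [-0.6, -0.5, -0.6]
grip_width: 0.0401
grasp_force: 0.0
```

```bash
python3 g.py -.071 .088 .025; cat > v.py <<'E'
from h import *
import sys
L=[]
for n,s in(("scene",(180,300,160,320)),("wrist",(0,384,0,512))):
    c=manip.camera(n);f=c["frame"][s[0]:s[1],s[2]:s[3],::-1];L.append(cv2.resize(f,(int(f.shape[1]*300/f.shape[0]),300),interpolation=cv2.INTER_CUBIC))
cv2.imwrite(f"pics/v{sys.argv[1]}.png",np.hstack(L))
E
python3 v.py 1
```

```text
5.7667 board xy [-0.0736  0.0867] z 0.024004546797967825 yaw rel -0.31849653954402596 F [-0.5772 -0.5231 -0.5707]
[-0.071  0.088  0.025] shares [ 0.0104 -0.0052 -0.004 ]
```

View pics/v1.png

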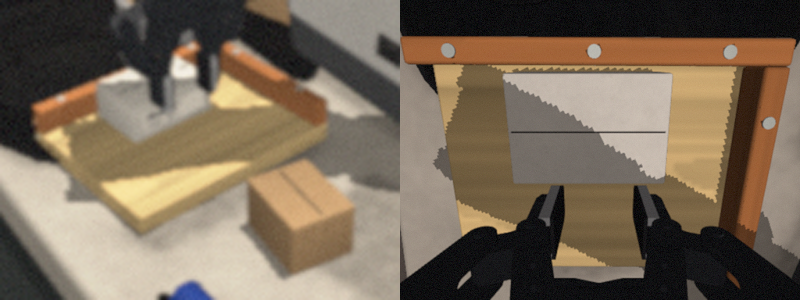

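The carton is now square to the fence with a few millimetres left. I'll push on gently until contact.

carry_out --steps '[[[0.008, 0, 0], [0, 0, 0], 40], [[0.016, 0, 0], [0, 0, 0], 40], [[0.02, 0, 0], [0, 0, 0], 40], [[0.024, 0, 0], [0, 0, 0], 40], [[0.028, 0, 0], [0, 0, 0], 40], [[0.032, 0, 0], [0, 0, 0], 40], [[0.036, 0, 0], [0, 0, 0], 40], [[0.036, 0, 0], [0, 0, 0], 40], [[0.036, 0, 0], [0, 0, 0], 40], [[0.036, 0, 0], [0, 0, 0], 40]]'

```text
t: 6.7
tool_pos: [0.5917, 0.1209, 0.0237]
ee_rot: [[0.912, -0.41, -0.006], [-0.41, -0.912, 0.001], [-0.006, 0.002, -1.0]]
ft_force: [-11.1, 4.2, 7.1]
grip_width: 0.0402
grasp_force: 6.0
```

Contact came at about 12 N with the TCP 11 mm behind where the face should be, so the carton is flush with the long fence. Before turning I'll check the joints.

```bash
python3 -c "
from h import *
o=manip.get_obs();print(np.round(o['joints'],1))"
```

```text
[   3.4   36.7  -28.   105.    23.4   44.5 -151.1]
```

Joint 7 sits at -151°, so I'll turn the other way (tool z negative).

carry_out --steps '[[[-0.07, 0, 0], [0, 0, 0], 40], [[-0.14, 0, -0.06], [0, 0, 0], 30], [[-0.14, 0, -0.2], [0, 0, -0.05], 12], [[-0.1, -0.06, -0.32], [0, 0, -0.12], 12], [[-0.02, -0.14, -0.4], [0, 0, -0.2], 12], [[0.06, -0.22, -0.4], [0, 0, -0.28], 12], [[0.12, -0.3, -0.4], [0, 0, -0.36], 12], [[0.15, -0.34, -0.4], [0, 0, -0.44], 12], [[0.15, -0.34, -0.4], [0, 0, -0.52], 12], [[0.15, -0.34, -0.4], [0, 0, -0.6], 12]]'

```text
t: 7.53
tool_pos: [0.6658, 0.1809, 0.1238]
ee_rot: [[0.868, 0.497, 0.001], [0.497, -0.868, 0.0], [0.001, 0.0, -1.0]]
ft_force: [0.1, -0.6, -0.1]
grip_width: 0.012
grasp_force: 0.0
```

carry_out --steps '[[[0, 0, 0], [0, 0, -0.08], 12], [[0, 0, 0], [0, 0, -0.16], 12], [[0, 0, 0], [0, 0, -0.24], 12], [[0, 0, 0], [0, 0, -0.32], 12], [[0, 0, 0], [0, 0, -0.4], 12], [[0, 0, 0], [0, 0, -0.4], 12], [[0, 0, 0], [0, 0, -0.4], 12], [[0, 0, 0], [0, 0, -0.4], 12], [[0, 0, 0], [0, 0, -0.4], 12], [[0, 0, 0], [0, 0, -0.4], 12]]'

```text
t: 8.37
tool_pos: [0.6649, 0.1807, 0.1242]
ee_rot: [[0.417, 0.909, 0.0], [0.909, -0.417, -0.0], [-0.0, 0.0, -1.0]]
ft_force: [-0.1, -0.1, 0.3]
grip_width: 0.0118
grasp_force: 0.0
```

```bash
python3 g.py -.032 .167 .025 -.032 .155 .025 -.032 .095 .025;python3 -c "
from h import *
o=manip.get_obs();print(np.round(o['joints'],1))
c=manip.camera('scene')
for t,z in(('wide_carton_mid',.0355),('squaring_board',.018)):
  l=manip.landmark_of('scene',t);print(t,[at(c,q['location'],z) for q in l[:1]])"
```

```text
8.3667 board xy [-0.0272  0.1714] z 0.12416253832751849 yaw rel 89.37977205521328 F [-0.0873 -0.142   0.3061]
[-0.032  0.167  0.025] shares [-0.0179 -0.0191  0.3966]
[-0.032  0.155  0.025] shares [-0.0659 -0.0186  0.3967]
[-0.032  0.095  0.025] shares [-0.3059 -0.016   0.3967]
[ 11.4  42.2 -49.6  88.7  34.3  65.3 -70.2]
wide_carton_mid [array([0.63982271, 0.09944205, 0.0355    ])]
squaring_board [array([0.61016356, 0.0239334 , 0.018     ])]
```

carry_out --steps '[[[0, -0.02, 0.12], [0, 0, 0], 12], [[0, -0.02, 0.24], [0, 0, 0], 12], [[0, -0.02, 0.34], [0, 0, 0], 12], [[0, -0.02, 0.395], [0, 0, 0], 12], [[0, -0.02, 0.395], [0, 0, 0], 12], [[-0.04, -0.02, 0.395], [0, 0, 0], 12], [[-0.08, -0.02, 0.395], [0, 0, 0], 12], [[-0.11, -0.02, 0.395], [0, 0, 0], 12], [[-0.14, -0.02, 0.395], [0, 0, 0], 12], [[-0.16, -0.02, 0.395], [0, 0, 0], 12]]'

```text
t: 9.35
tool_pos: [0.6442, 0.1451, 0.0267]
ee_rot: [[0.416, 0.909, 0.002], [0.909, -0.416, 0.0], [0.001, 0.002, -1.0]]
ft_force: [0.1, 1.7, 0.3]
grip_width: 0.0121
grasp_force: 0.5
```

carry_out --steps '[[[-0.015, 0, 0], [0, 0, 0], 12], [[-0.03, 0, 0], [0, 0, 0], 12], [[-0.045, 0, 0], [0, 0, 0], 12], [[-0.06, 0, 0], [0, 0, 0], 12], [[-0.075, 0, 0], [0, 0, 0], 12], [[-0.09, 0, 0], [0, 0, 0], 12], [[-0.1, 0, 0], [0, 0, 0], 12], [[-0.11, 0, 0], [0, 0, 0], 12], [[-0.12, 0, 0], [0, 0, 0], 12], [[-0.12, 0, 0], [0, 0, 0], 12]]'

```text
t: 10.18
tool_pos: [0.6309, 0.1183, 0.0251]
ee_rot: [[0.416, 0.91, -0.001], [0.91, -0.416, -0.001], [-0.001, -0.0, -1.0]]
ft_force: [0.6, 0.1, 0.4]
grip_width: 0.0115
grasp_force: 0.0
```

```bash
python3 g.py -.032 .096 .025;python3 v.py 2
```

```text
10.1833 board xy [-0.0329  0.1006] z 0.025098369663828363 yaw rel 89.4425422395429 F [0.5833 0.1371 0.4244]
[-0.032  0.096  0.025] shares [-0.0186  0.0036  0.0004]
```

View pics/v2.png

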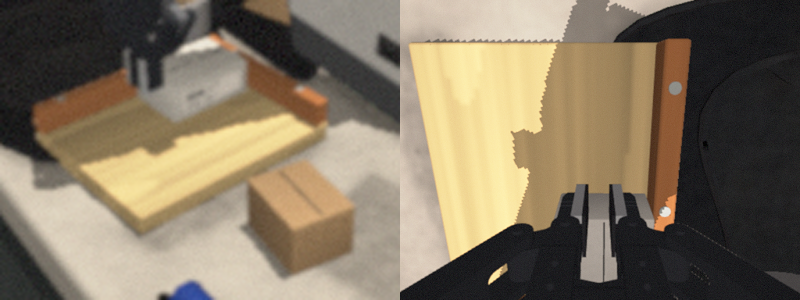

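The carton is being pushed towards the short fence and stays square, with a few millimetres to go.

carry_out --steps '[[[-0.008, 0, 0], [0, 0, 0], 12], [[-0.016, 0, 0], [0, 0, 0], 12], [[-0.02, 0, 0], [0, 0, 0], 12], [[-0.024, 0, 0], [0, 0, 0], 12], [[-0.028, 0, 0], [0, 0, 0], 12], [[-0.032, 0, 0], [0, 0, 0], 12], [[-0.036, 0, 0], [0, 0, 0], 12], [[-0.036, 0, 0], [0, 0, 0], 12], [[-0.036, 0, 0], [0, 0, 0], 12], [[-0.036, 0, 0], [0, 0, 0], 12]]'

```text
t: 11.12
tool_pos: [0.6286, 0.1131, 0.0261]
ee_rot: [[0.414, 0.91, 0.003], [0.91, -0.414, 0.003], [0.004, 0.001, -1.0]]
ft_force: [3.1, 4.9, 0.0]
grip_width: 0.0124
grasp_force: 2.9
```

carry_out --steps '[[[-0.004, 0, 0], [0, 0, 0], 12], [[-0.008, 0, 0], [0, 0, 0], 12], [[-0.012, 0, 0], [0, 0, 0], 12], [[-0.016, 0, 0], [0, 0, 0], 12], [[-0.02, 0, 0], [0, 0, 0], 12], [[-0.024, 0, 0], [0, 0, 0], 12], [[-0.024, 0, 0], [0, 0, 0], 12], [[-0.024, 0, 0], [0, 0, 0], 12], [[-0.024, 0, 0], [0, 0, 0], 12], [[-0.024, 0, 0], [0, 0, 0], 12]]'

```text
t: 11.95
tool_pos: [0.6284, 0.1128, 0.0281]
ee_rot: [[0.412, 0.911, 0.009], [0.911, -0.412, 0.011], [0.013, 0.003, -1.0]]
ft_force: [7.0, 13.2, 1.6]
grip_width: 0.012
grasp_force: 7.5
```

```bash
python3 g.py -.032 .096 .025
```

```text
11.95 board xy [-0.0329  0.0946] z 0.028140689790941788 yaw rel 89.67843415502989 F [ 6.9912 13.1779  1.6382]
[-0.032  0.096  0.025] shares [0.0053 0.0036 0.0126]
```

Hard stop: both faces of the flat carton are home. I'll retreat and move over the small carton, turning on the way.

carry_out --steps '[[[0.08, 0, 0], [0, 0, 0], 12], [[0.12, 0, -0.08], [0, 0, 0], 12], [[0.12, 0, -0.22], [0, 0, -0.05], 12], [[0.12, -0.06, -0.36], [0, 0, -0.12], 20], [[0.12, -0.18, -0.46], [0, 0, -0.2], 40], [[0.1, -0.32, -0.5], [0, 0, -0.28], 60], [[0.08, -0.46, -0.5], [0, 0, -0.36], 84], [[0.06, -0.6, -0.5], [0, 0, -0.44], 84], [[0.03, -0.72, -0.5], [0, 0, -0.52], 84], [[0.03, -0.8, -0.5], [0, 0, -0.59], 84]]'

```text
t: 12.78
tool_pos: [0.4425, 0.1943, 0.15]
ee_rot: [[-0.485, 0.874, -0.001], [0.874, 0.485, -0.004], [-0.003, -0.003, -1.0]]
ft_force: [-0.9, 0.3, -0.7]
grip_width: 0.0843
grasp_force: 0.0
```

carry_out --steps '[[[0, 0, 0], [0, 0, -0.08], 84], [[0, 0, 0], [0, 0, -0.16], 84], [[0, 0, 0], [0, 0, -0.24], 84], [[0, 0, 0], [0, 0, -0.31], 84], [[0, 0, 0], [0, 0, -0.31], 84], [[0, 0, 0], [0, 0, -0.31], 84], [[0, 0, 0], [0, 0, -0.31], 84], [[0, 0, 0], [0, 0, -0.31], 84], [[0, 0, 0], [0, 0, -0.31], 84], [[0, 0, 0], [0, 0, -0.31], 84]]'

```text
t: 13.62
tool_pos: [0.4461, 0.1953, 0.1504]
ee_rot: [[-0.833, 0.553, 0.0], [0.553, 0.833, -0.0], [-0.0, -0.0, -1.0]]
ft_force: [0.5, 0.0, 0.0]
grip_width: 0.0839
grasp_force: 0.0
```

```bash
sed -i 's/O=np.array.*;a=/O=np.array([.6206,.0112]);a=/' g.py; python3 g.py; cat > s.py <<'E'
from h import *
np.set_printoptions(precision=4,suppress=True)
o=manip.get_obs();p=np.array(o["tool_pos"]);R=np.array(o["ee_rot"]);print(p,"yaw",np.degrees(np.arctan2(R[1,0],R[0,0])),np.round(o["joints"],1))
C={n:manip.camera(n) for n in("scene","wrist","side")}
for n in C:
    l=manip.landmark_of(n,"small_carton_mid")
    if l:
        w=at(C[n],l[0]["location"],.0225);print(n,l[0]["conf"],l[0]["location"],w,"shares",(R.T@(w-p)/.25)[:2])
cv2.imwrite("pics/v3.png",C["wrist"]["frame"][:,:,::-1])
E
python3 s.py
```

```text
13.6167 board xy [-0.2342  0.0972] z 0.1503725491316672 yaw rel 170.4221641903809 F [0.4962 0.0297 0.0432]
[0.4461 0.1953 0.1504] yaw 146.4221641903809 [ 27.9  34.4 -76.8 114.3  38.2  62.8  -9.6]
scene 0.77 [279.5, 265.0] [0.4498 0.198  0.0225] shares [-0.006   0.0174]
wrist 0.9 [261.1, 173.3] [0.4497 0.1999 0.0225] shares [-0.0014  0.0231]
side 0.92 [144.5, 211.1] [0.4476 0.1936 0.0225] shares [-0.0083 -0.0022]
```

View pics/v3.png

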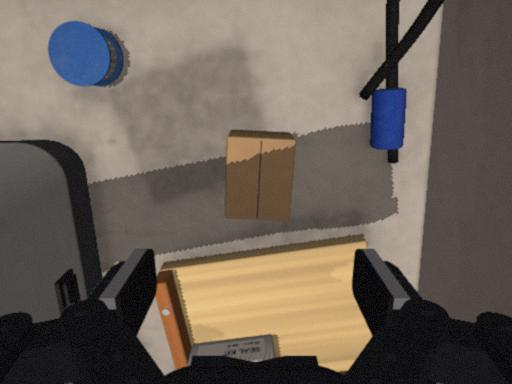

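The brown carton (centre 261,173) lies between the fingers within 5 mm and 2°. Joint 3 is at -76.8°, near its -80.8° limit, so I'll descend and check it.

carry_out --steps '[[[0, 0.018, 0.08], [0, 0, 0], 84], [[0, 0.018, 0.16], [0, 0, 0], 84], [[0, 0.018, 0.24], [0, 0, 0], 84], [[0, 0.018, 0.3], [0, 0, 0], 84], [[0, 0.018, 0.3], [0, 0, 0], 84], [[0, 0.018, 0.3], [0, 0, 0], 84], [[0, 0.018, 0.3], [0, 0, 0], 84], [[0, 0.018, 0.3], [0, 0, 0], 84], [[0, 0.018, 0.3], [0, 0, 0], 84], [[0, 0.018, 0.3], [0, 0, 0], 84]]'

```text
t: 14.75
tool_pos: [0.4491, 0.1992, 0.076]
ee_rot: [[-0.833, 0.553, 0.001], [0.553, 0.833, 0.0], [-0.001, 0.001, -1.0]]
ft_force: [1.3, -0.2, -0.2]
grip_width: 0.0841
grasp_force: 0.0
```

```bash
python3 s.py
```

```text
[0.4491 0.1992 0.076 ] yaw 146.45114219963733 [ 21.9  39.4 -69.7 117.4  45.6  56.5 -15.4]
scene 0.83 [280.7, 263.0] [0.45   0.1914 0.0225] shares [-0.0201 -0.0241]
wrist 0.59 [254.6, 202.6] [0.4503 0.1981 0.0225] shares [-0.0062 -0.0011]
side 0.59 [145.1, 208.8] [0.4531 0.1967 0.0225] shares [-0.0184  0.0004]
```

carry_out --steps '[[[-0.005, 0, 0.08], [0, 0, 0], 84], [[-0.008, 0, 0.16], [0, 0, 0], 84], [[-0.008, 0, 0.22], [0, 0, 0], 84], [[-0.008, 0, 0.248], [0, 0, 0], 84], [[-0.008, 0, 0.248], [0, 0, 0], 84], [[-0.008, 0, 0.248], [0, 0, 0], 60], [[-0.008, 0, 0.248], [0, 0, 0], 50], [[-0.008, 0, 0.248], [0, 0, 0], 50], [[-0.008, 0, 0.248], [0, 0, 0], 50], [[-0.008, 0, 0.248], [0, 0, 0], 50]]' --grip_force 35

```text
t: 15.88
tool_pos: [0.4509, 0.1985, 0.0146]
ee_rot: [[-0.833, 0.553, 0.002], [0.553, 0.833, 0.001], [-0.001, 0.001, -1.0]]
ft_force: [-0.7, -0.4, 5.7]
grip_width: 0.0534
grasp_force: 35.8
```

carry_out --steps '[[[0, 0, 0], [0, 0, 0], 50], [[0, 0, 0], [0, 0, 0], 50], [[0, 0, -0.04], [0, 0, 0], 50], [[0, 0, -0.1], [0, 0, 0], 50], [[0, 0, -0.18], [0, 0, 0], 50], [[0, 0, -0.26], [0, 0, 0], 50], [[0, 0, -0.34], [0, 0, 0], 50], [[0, 0, -0.4], [0, 0, 0], 50], [[0, 0, -0.4], [0, 0, 0], 50], [[0, 0, -0.4], [0, 0, 0], 50]]'

```text
t: 16.72
tool_pos: [0.4508, 0.1979, 0.1142]
ee_rot: [[-0.833, 0.553, 0.002], [0.553, 0.833, 0.0], [-0.002, 0.001, -1.0]]
ft_force: [-0.4, 0.6, -1.7]
grip_width: 0.053
grasp_force: 37.4
```

```bash
python3 g.py -.075 .138 .113 -.045 .138 .113 -.045 .138 .034; python3 s.py
```

```text
16.7167 board xy [-0.2311  0.1015] z 0.1141528157740803 yaw rel 170.439839430282 F [-0.3585  0.5989 -1.6814]
[-0.075  0.138  0.113] shares [-0.5913  0.2478  0.0058]
[-0.045  0.138  0.113] shares [-0.7097  0.2677  0.006 ]
[-0.045  0.138  0.034] shares [-0.7092  0.2674  0.322 ]
[0.4508 0.1979 0.1142] yaw 146.439839430282 [ 24.7  36.8 -73.  115.6  41.7  59.7 -12.1]
scene 0.58 [279.9, 222.5] [0.5066 0.0569 0.0225] shares [-0.4973 -0.3467]
wrist 0.89 [256.6, 239.8] [0.4904 0.1727 0.0225] shares [-0.1874  0.0033]
side 0.58 [132.4, 178.5] [0.5047 0.2812 0.0225] shares [0.0051 0.3966]
```

The carton is held at 53 mm. I'll carry it over the board, square it up and stop above its place.

carry_out --steps '[[[-0.1, 0.04, 0], [0, 0, -0.02], 50], [[-0.2, 0.08, 0], [0, 0, -0.04], 50], [[-0.3, 0.12, 0], [0, 0, -0.06], 50], [[-0.4, 0.16, 0], [0, 0, -0.08], 50], [[-0.5, 0.2, 0], [0, 0, -0.1], 50], [[-0.59, 0.235, 0], [0, 0, -0.106], 50], [[-0.66, 0.26, 0], [0, 0, -0.106], 50], [[-0.71, 0.276, 0.03], [0, 0, -0.106], 50], [[-0.72, 0.276, 0.07], [0, 0, -0.106], 50], [[-0.72, 0.276, 0.1], [0, 0, -0.106], 50]]'

```text
t: 17.85
tool_pos: [0.6378, 0.1555, 0.0861]
ee_rot: [[-0.913, 0.407, -0.002], [0.407, 0.913, -0.001], [0.002, -0.001, -1.0]]
ft_force: [0.1, -1.3, -1.7]
grip_width: 0.0532
grasp_force: 37.4
```

```bash
python3 g.py -.042 .140 .0335 -.035 .14 .0335; python3 v.py 4
```

```text
17.85 board xy [-0.0429  0.1388] z 0.08608992318950087 yaw rel 179.96583558968916 F [ 0.0686 -1.2831 -1.7044]
[-0.042   0.14    0.0335] shares [-0.0041  0.0051  0.2103]
[-0.035   0.14    0.0335] shares [-0.0321  0.0051  0.2103]
```

View pics/v4.png

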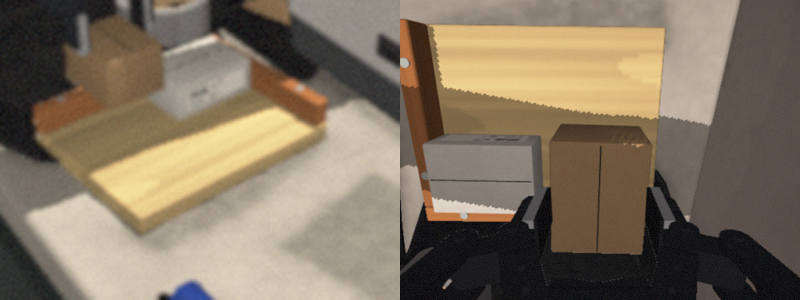

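The flat carton stays home, and the brown carton is upright above its place, with a finger clear in the gap between them. I'll lower it now.

carry_out --steps '[[[0, 0.005, 0.06], [0, 0, 0], 50], [[0, 0.005, 0.12], [0, 0, 0], 50], [[0, 0.005, 0.17], [0, 0, 0], 50], [[0, 0.005, 0.2], [0, 0, 0], 50], [[0, 0.005, 0.21], [0, 0, 0], 50], [[-0.01, 0.005, 0.21], [0, 0, 0], 50], [[-0.02, 0.005, 0.21], [0, 0, 0], 50], [[-0.03, 0.005, 0.21], [0, 0, 0], 50], [[-0.04, 0.005, 0.21], [0, 0, 0], 50], [[-0.04, 0.005, 0.21], [0, 0, 0], 50]]'

```text
t: 18.78
tool_pos: [0.6475, 0.1539, 0.0364]
ee_rot: [[-0.914, 0.406, -0.001], [0.406, 0.914, 0.001], [0.001, 0.001, -1.0]]
ft_force: [-4.3, 2.2, -0.4]
grip_width: 0.0533
grasp_force: 37.5
```

carry_out --steps '[[[0.004, 0, 0.006], [0, 0, 0], 50], [[0.008, 0, 0.012], [0, 0, 0], 50], [[0.008, 0, 0.016], [0, 0, 0], 50], [[0.008, 0, 0.016], [0, 0, 0], 50], [[0.008, 0, 0.016], [0, 0, 0], 50], [[0.008, 0, 0.016], [0, 0, 0], 56], [[0.008, 0, 0.016], [0, 0, 0], 60], [[0.008, 0, 0.016], [0, 0, 0], 62], [[0.008, 0, 0.016], [0, 0, 0], 62], [[0.008, 0, 0.016], [0, 0, 0], 62]]'

```text
t: 19.62
tool_pos: [0.6464, 0.1538, 0.0317]
ee_rot: [[-0.914, 0.407, 0.0], [0.407, 0.914, -0.0], [-0.0, -0.0, -1.0]]
ft_force: [-0.5, -0.5, -0.5]
grip_width: 0.0619
grasp_force: 0.0
```

Released. I'll rise, turn back by 90° and go to the open side for the last push.

carry_out --steps '[[[0, 0, -0.1], [0, 0, 0], 62], [[0, 0, -0.22], [0, 0, 0], 62], [[0, 0, -0.34], [0, 0, 0], 50], [[0, 0.06, -0.38], [0, 0, 0.08], 30], [[0, 0.14, -0.38], [0, 0, 0.16], 25], [[0, 0.22, -0.38], [0, 0, 0.24], 25], [[0.01, 0.25, -0.38], [0, 0, 0.32], 25], [[0.01, 0.25, -0.38], [0, 0, 0.4], 25], [[0.01, 0.25, -0.38], [0, 0, 0.48], 25], [[0.01, 0.25, -0.38], [0, 0, 0.56], 25]]'

```text
t: 20.45
tool_pos: [0.6693, 0.2125, 0.1267]
ee_rot: [[-0.268, 0.963, -0.0], [0.963, 0.268, 0.0], [0.0, -0.0, -1.0]]
ft_force: [-1.1, -0.1, 0.0]
grip_width: 0.0247
grasp_force: 0.0
```

carry_out --steps '[[[0, 0, 0], [0, 0, 0.08], 25], [[0, 0, 0], [0, 0, 0.16], 25], [[0, 0, 0], [0, 0, 0.24], 25], [[0, 0, 0], [0, 0, 0.32], 25], [[0, 0, 0], [0, 0, 0.4], 25], [[0, 0, 0], [0, 0, 0.44], 25], [[0, 0, 0], [0, 0, 0.44], 25], [[0, 0, 0], [0, 0, 0.44], 25], [[0, 0, 0], [0, 0, 0.44], 25], [[0, 0, 0], [0, 0, 0.44], 25]]'

```text
t: 21.28
tool_pos: [0.6694, 0.212, 0.1267]
ee_rot: [[0.401, 0.916, -0.0], [0.916, -0.401, 0.0], [0.0, -0.0, -1.0]]
ft_force: [0.0, 0.1, 0.1]
grip_width: 0.0247
grasp_force: 0.0
```

```bash
python3 g.py -.037 .20 .03 -.037 .1515 .03; python3 -c "
from h import *
o=manip.get_obs();print(np.round(o['joints'],1))"; python3 v.py 5
```

```text
21.2833 board xy [-0.0372  0.2033] z 0.12669070637645788 yaw rel 90.36424605500288 F [0.0488 0.1471 0.0975]
[-0.037  0.2    0.03 ] shares [-0.0133  0.0006  0.3868]
[-0.037   0.1515  0.03  ] shares [-0.2073 -0.0006  0.3868]
[  8.2  43.  -49.   86.6  34.2  66.3 -70.9]
```

View pics/v5.png

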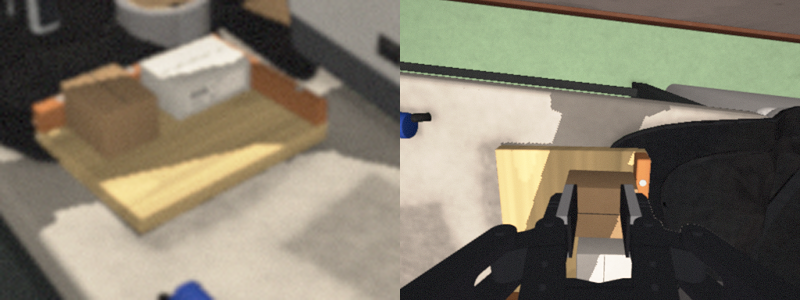

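Both cartons stand square in the scene view, with a gap of roughly 25 mm between them. I'll descend and push towards the flat carton.

carry_out --steps '[[[0, 0, 0.12], [0, 0, 0.004], 25], [[0, 0, 0.24], [0, 0, 0.004], 25], [[0, 0, 0.34], [0, 0, 0.004], 25], [[0, 0, 0.387], [0, 0, 0.004], 25], [[0, 0, 0.387], [0, 0, 0.004], 25], [[-0.03, 0, 0.387], [0, 0, 0.004], 25], [[-0.05, 0, 0.387], [0, 0, 0.004], 25], [[-0.07, 0, 0.387], [0, 0, 0.004], 25], [[-0.09, 0, 0.387], [0, 0, 0.004], 25], [[-0.105, 0, 0.387], [0, 0, 0.004], 25]]'

```text
t: 22.22
tool_pos: [0.6594, 0.1874, 0.0314]
ee_rot: [[0.409, 0.913, 0.002], [0.913, -0.409, 0.0], [0.001, 0.002, -1.0]]
ft_force: [-0.1, 1.8, 1.4]
grip_width: 0.025
grasp_force: 0.6
```

carry_out --steps '[[[-0.015, 0, 0], [0, 0, 0], 25], [[-0.03, 0, 0], [0, 0, 0], 25], [[-0.045, 0, 0], [0, 0, 0], 25], [[-0.06, 0, 0], [0, 0, 0], 25], [[-0.07, 0, 0], [0, 0, 0], 25], [[-0.08, 0, 0], [0, 0, 0], 25], [[-0.088, 0, 0], [0, 0, 0], 25], [[-0.096, 0, 0], [0, 0, 0], 25], [[-0.1, 0, 0], [0, 0, 0], 25], [[-0.1, 0, 0], [0, 0, 0], 25]]'

```text
t: 23.05
tool_pos: [0.6485, 0.165, 0.03]
ee_rot: [[0.408, 0.913, -0.0], [0.913, -0.408, -0.0], [-0.0, -0.0, -1.0]]
ft_force: [-0.2, 0.9, 0.2]
grip_width: 0.0249
grasp_force: 0.3
```

```bash
python3 g.py -.037 .151 .03
```

```text
23.05 board xy [-0.0371  0.1518] z 0.02998252191390862 yaw rel 89.90980849117928 F [-0.2027  0.8923  0.2421]
[-0.037  0.151  0.03 ] shares [-0.0034  0.0003 -0.0001]
```

carry_out --steps '[[[-0.004, 0, 0], [0, 0, 0], 25], [[-0.008, 0, 0], [0, 0, 0], 25], [[-0.012, 0, 0], [0, 0, 0], 25], [[-0.016, 0, 0], [0, 0, 0], 25], [[-0.02, 0, 0], [0, 0, 0], 25], [[-0.024, 0, 0], [0, 0, 0], 25], [[-0.028, 0, 0], [0, 0, 0], 25], [[-0.028, 0, 0], [0, 0, 0], 25], [[-0.028, 0, 0], [0, 0, 0], 25], [[-0.028, 0, 0], [0, 0, 0], 25]]'

```text
t: 23.88
tool_pos: [0.6482, 0.1646, 0.0323]
ee_rot: [[0.406, 0.914, 0.006], [0.914, -0.406, 0.009], [0.011, 0.002, -1.0]]
ft_force: [5.5, 10.0, 0.6]
grip_width: 0.0254
grasp_force: 6.1
```

```bash
python3 g.py -.037 .151 .03
```

```text
23.8833 board xy [-0.0372  0.1513] z 0.032299311882175046 yaw rel 90.0535572682113 F [5.5124 9.9818 0.6325]
[-0.037  0.151  0.03 ] shares [-0.0015  0.0006  0.0092]
```

It stops at y = 0.1513, as expected (0.151), so it is flush with the flat carton. I'll go round and press it once more against the long fence.

carry_out --steps '[[[0.06, 0, 0], [0, 0, 0], 25], [[0.12, 0, -0.08], [0, 0, 0], 25], [[0.12, 0, -0.22], [0, 0, 0], 15], [[0.08, -0.06, -0.34], [0, 0, 0.08], 15], [[0, -0.14, -0.38], [0, 0, 0.16], 15], [[-0.08, -0.22, -0.38], [0, 0, 0.24], 15], [[-0.14, -0.3, -0.38], [0, 0, 0.32], 15], [[-0.155, -0.33, -0.38], [0, 0, 0.4], 15], [[-0.155, -0.33, -0.38], [0, 0, 0.48], 15], [[-0.155, -0.33, -0.38], [0, 0, 0.56], 15]]'

```text
t: 24.72
tool_pos: [0.5535, 0.1561, 0.1249]
ee_rot: [[0.964, 0.266, -0.002], [0.266, -0.964, -0.002], [-0.002, 0.002, -1.0]]
ft_force: [0.5, -0.2, -0.9]
grip_width: 0.0149
grasp_force: 0.0
```

carry_out --steps '[[[0, 0, 0], [0, 0, 0.08], 15], [[0, 0, 0], [0, 0, 0.16], 15], [[0, 0, 0], [0, 0, 0.24], 15], [[0, 0, 0], [0, 0, 0.32], 15], [[0, 0, 0], [0, 0, 0.4], 15], [[0, 0, 0], [0, 0, 0.44], 15], [[0, 0, 0], [0, 0, 0.44], 15], [[0, 0, 0], [0, 0, 0.44], 15], [[0, 0, 0], [0, 0, 0.44], 15], [[0, 0, 0], [0, 0, 0.44], 15]]'

```text
t: 25.55
tool_pos: [0.5545, 0.157, 0.1249]
ee_rot: [[0.915, -0.402, -0.001], [-0.402, -0.915, -0.0], [-0.0, 0.001, -1.0]]
ft_force: [-0.7, -1.2, -0.0]
grip_width: 0.0153
grasp_force: 0.0
```

```bash
python3 g.py -.115 .1125 .03 -.081 .1125 .03
```

```text
25.55 board xy [-0.1197  0.1063] z 0.12489074612747472 yaw rel 0.26982442145934943 F [-0.7479 -1.1829 -0.0482]
[-0.115   0.1125  0.03  ] shares [ 0.0191 -0.025   0.3795]
[-0.081   0.1125  0.03  ] shares [ 0.1551 -0.0244  0.3795]
```

carry_out --steps '[[[0, -0.025, 0.12], [0, 0, 0], 15], [[0, -0.025, 0.24], [0, 0, 0], 15], [[0, -0.025, 0.34], [0, 0, 0], 15], [[0, -0.025, 0.38], [0, 0, 0], 15], [[0.04, -0.025, 0.38], [0, 0, 0], 15], [[0.08, -0.025, 0.38], [0, 0, 0], 15], [[0.11, -0.025, 0.38], [0, 0, 0], 15], [[0.13, -0.025, 0.38], [0, 0, 0], 15], [[0.145, -0.025, 0.38], [0, 0, 0], 15], [[0.155, -0.025, 0.38], [0, 0, 0], 15]]'

```text
t: 26.38
tool_pos: [0.5926, 0.1474, 0.0309]
ee_rot: [[0.915, -0.404, -0.0], [-0.404, -0.915, 0.001], [-0.001, -0.0, -1.0]]
ft_force: [-7.6, 1.4, 4.7]
grip_width: 0.0149
grasp_force: 3.5
```

carry_out --steps '[[[0.004, 0, 0], [0, 0, 0], 15], [[0.008, 0, 0], [0, 0, 0], 15], [[0.012, 0, 0], [0, 0, 0], 15], [[0.016, 0, 0], [0, 0, 0], 15], [[0.02, 0, 0], [0, 0, 0], 15], [[0.024, 0, 0], [0, 0, 0], 15], [[0.024, 0, 0], [0, 0, 0], 15], [[0.024, 0, 0], [0, 0, 0], 15], [[0.024, 0, 0], [0, 0, 0], 15], [[0.024, 0, 0], [0, 0, 0], 15]]'

```text
t: 27.22
tool_pos: [0.5926, 0.1474, 0.0301]
ee_rot: [[0.916, -0.401, -0.008], [-0.401, -0.916, 0.0], [-0.008, 0.003, -1.0]]
ft_force: [-15.3, 3.3, 10.2]
grip_width: 0.0148
grasp_force: 7.6
```

```bash
python3 g.py -.081 .1125 .03
```

```text
27.2167 board xy [-0.081  0.113] z 0.030139043673956582 yaw rel 0.3475210638119021 F [-15.289    3.34    10.1972]
[-0.081   0.1125  0.03  ] shares [0.0001 0.0021 0.0006]
```

The hard stop at x = -0.081 is exactly right. Now retreat.

carry_out --steps '[[[-0.06, 0, 0], [0, 0, 0], 15], [[-0.14, 0, 0], [0, 0, 0], 15], [[-0.2, 0, -0.08], [0, 0, 0], 15], [[-0.24, 0, -0.22], [0, 0, 0], 15], [[-0.26, 0, -0.36], [0, 0, 0], 15], [[-0.26, 0, -0.5], [0, 0, 0], 15], [[-0.26, 0, -0.62], [0, 0, 0], 15], [[-0.26, 0, -0.7], [0, 0, 0], 15], [[-0.26, 0, -0.7], [0, 0, 0], 15], [[-0.26, 0, -0.7], [0, 0, 0], 15]]'

```text
t: 28.05
tool_pos: [0.5394, 0.1713, 0.2066]
ee_rot: [[0.915, -0.404, 0.003], [-0.404, -0.915, 0.0], [0.003, -0.002, -1.0]]
ft_force: [-0.4, -0.1, -0.4]
grip_width: 0.0152
grasp_force: 0.0
```

```bash
cat > f.py <<'E'
from h import *
np.set_printoptions(precision=4,suppress=True)
O=np.array([.6206,.0112]);a=np.radians(-24.0);B=np.array([[np.cos(a),-np.sin(a)],[np.sin(a),np.cos(a)]])
for n in("scene","wrist"):
    c=manip.camera(n)
    for t,z,h in(("wide_carton_mid",.0355,.0175),("small_carton_mid",.0405,.0225)):
        l=manip.landmark_of(n,t)
        if l: print(n,t,l[0]["conf"],B.T@(at(c,l[0]["location"],z)[:2]-O))
        r=manip.regions_of(n,t)
        if r:
            m=r[0]["pixels"].astype(np.uint8); k=cv2.minAreaRect(max(cv2.findContours(m,0,2)[0],key=cv2.contourArea)); q=[B.T@(at(c,p,z+h)[:2]-O) for p in cv2.boxPoints(k)]
            print("  rect",np.array(q).round(3).tolist())
E
python3 f.py; python3 g.py
```

```text
scene wide_carton_mid 0.56 [-0.0178  0.0338]
  rect [[-0.005, 0.073], [-0.001, -0.024], [-0.104, 0.033], [-0.102, 0.116]]
scene small_carton_mid 0.81 [-0.0366  0.1144]
  rect [[-0.002, 0.154], [-0.002, 0.057], [-0.13, 0.12], [-0.124, 0.201]]
wrist wide_carton_mid 0.97 [-0.0317  0.0406]
  rect [[-0.062, 0.085], [-0.001, 0.085], [-0.003, 0.0], [-0.064, -0.005]]
wrist small_carton_mid 0.83 [-0.0364  0.113 ]
  rect [[-0.003, 0.14], [-0.003, 0.086], [-0.071, 0.084], [-0.071, 0.142]]
28.55 board xy [-0.14    0.1126] z 0.20461513955209804 yaw rel 0.191863670588325 F [-0.3625  0.0662 -0.0614]
```

```bash
python3 -c "
from cell import manip
print(manip.close_job())"
```

```text
the job is handed in; nothing more can be done
None
```

Both cartons are packed into the corner and released. By the last wrist-camera measurement they sit within about 3 mm of where they should be; the job is handed in, but the judge's result was not shown.

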